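# Turn the injector clamp for the next filing pass

### The job

The injector hold-down clamp on the stop plate has had one long side worked against the stop bar. Turn it a quarter so that the tips of its fork now meet the stop bar squarely, lying flat on the plate with both tips on the bar's face, and let go of it. Leave the other clamp, off the plate, where it lies.

Things in the scene. Friction and masses are not known exactly. Their poses are not given: they have to be found in the camera images.
- clamp: Steel hold-down clamp on the stop plate, 84 x 40 mm, 24 mm thick, 0.4-0.65 kg; one end round, the other a two-pronged fork. Boss on top to grip: 32 mm (x) by 26 mm (y), 24 to 48 mm above the underside, centred at x = -6 mm. Origin: centre of the underside; x along its length to the fork tips (x = +42 mm), z up. At the start its +y long side lies along the bar, within 8 mm of it
- clamp_fork (a point): point on the clamp midway between the two fork tips, at the very end of the fork (clamp x = +42 mm, y = 0, 12 mm above its underside)
- stop_plate: Dark steel plate fixed to the bench, 180 (x) x 200 (y) x 10 mm thick, bright stop bar along the edge farther from the robot. Origin: centre of its underside; x towards the bar, y along it, z up. The bar's working face is the plane x = +60 mm; bar 20 mm thick, y = -90 to +90 mm, top 16 mm above the plate. A loose nut, 16 mm tall, stands near x = -70, y = +73 mm
- spare_clamp: a second clamp of the same shape and size, lying on the bench off the plate, to the right; not to be moved. Origin and axes as for the first

How it is judged (in metres and radians):
At the end, for the whole second after the job is handed in: the clamp lies still and flat (within 6 degrees, and 5 mm in height) on the stop plate, its fork tips within 10 mm of the bar's face and squarely to it (within 10 degrees), the middle of the fork within 75 mm of the bar's middle along the bar (x of clamp_fork in the frame of stop_plate between 0.05 and 0.065 m and y of clamp_fork in the frame of stop_plate between -0.075 and 0.075 m and angle between the x axis of clamp and the x axis of stop_plate, either way round below 0.18 rad and angle between clamp's own z axis and vertical below 0.1 rad and z of clamp in the frame of stop_plate between 0.005 and 0.015 m and linear speed of clamp below 0.02 m/s); the robot touches nothing.
It fails at once if the other clamp was moved by more than 20 mm (distance of spare_clamp from where it was at the start of the episode above 0.02 m).
It also fails if it takes over 35 s, if anything falls off the work surface, if the arm or the gripper's body presses on something with over 40 N, if the wrist force passes 120 N, or if a joint passes its speed limit or range.

### The arm

A 6-joint arm with a two-finger parallel gripper is mounted at the origin on a cart in front of the work surface, level with it; the furniture and walls round the work are solid. World frame = base frame: x ahead of the robot, y to its left, z up, the work surface at z = 0. Lengths are in mm, angles in degrees, forces in N, time in s.
With the tool pointing down it reaches from about 350 to 850 mm from the base axis. Payload 8.1 kg.
Tool frame: the origin (TCP) lies midway between the tips of the shut fingers; the grasp point (between the pads) lies 19 mm behind it; z points along the fingers, y is the line along which they close (so a half turn about z gives the same grasp; the last joint's range is limited). The gripper opens to 85 mm and grips with 20 to 120 N. Pads are 22 mm wide; open, the fingers measure 114 mm over their backs; the gripper's body (76 mm by 85 mm) begins 54 mm behind the grasp point. The pads swing forward as they close: fully open they stand 13 mm farther back than shut.
Start: joints at [-73.763, 7.471, 85.268, -0, 87.261, -4.893], TCP at [216.318, -559.653, 231.292] pointing down, gripper open.
Joint ranges: [-169.43, 169.43], [-51.17, 129.36], [1.28, 143.12], [-76.62, 256.62], [0, 156.53], [-152.29, 152.29]. Speed limits (degrees/s): [136.94, 136.94, 159.86, 180, 180, 180].

### API

Orientations are given as [roll, pitch, yaw] about the fixed x, y, z axes, in that order (R = Rz(yaw) Ry(pitch) Rx(roll)).
In Python, from bench import sense, snapshot, order, finder gives the robot as it stands.
- The arm moves only by the tool send_rows, never from a script. Its argument "steps" is a list of rows, each a list of 2 entries, a list of its own where there are three numbers: the shift along the world's x, y, z in units of 30 mm (1.0 is 30 mm), then the turn, a rotation vector about the world's x, y, z in rad. In form: [[[dx, dy, dz], [wx, wy, wz]], ...]. A call has 1 to 10 rows; each row is the pose to reach, as a shift and turn from the pose commanded when the call began; what a row does not reach only later rows make up. A row lasts 1/8 s, in which the tool goes at most 62.5 mm and 10.7 degrees, less where a joint would pass 70% of its speed; a pose out of reach is approached as far as the arm can. A call with a gripper value outside its range is refused whole. "fingers" is the closure, from 0 (fully open) to 1 (shut), set as the call begins (left out, the last holds). The fingers move at their own pace and stop on an object; "squeeze" is the grip in N (left out, the last holds). Time passes only in rows, so rows that repeat a pose let the fingers close. It gives the time, the measured TCP pose, the force, the opening and the grip force at its end, in the units of the state.
- sense(): the state, without advancing time (a new reading comes with each control period).
- snapshot(name): name is "side" or "top"; returns a dict with "img" (384x512x3 uint8, red, green, blue), "K" (3x3 intrinsics, pixels), "pose" (4x4, takes a point from camera to world coordinates). Camera axes: x right, y up, looking along -z (the intrinsics and any distortion apply to the point x, -y, -z); pixel columns grow to the right and rows downward; lengths in mm; the calibration is good to about 2 mm. A picture is of the moment at which its call begins. There is no depth.
- order.hand_in(): hands the job in; it is judged then, once.
Trained networks look in the newest picture that a camera, given by its name, has taken for a name from the list of things; names that differ only in an ending like _2 or _b are one class to them, and where a whole thing is asked for, a point or a joint stands for the part that bears it (a point fixed in the world has none). Each returns a list of dicts, best first, with "confidence" (0 to 1); they miss things now and then, are a little off and sometimes report something else, mostly with a low value. They report only what shows in the picture. A call takes as long as a camera call.
- finder.find_in(label, camera): "box" ([left, top, width, height] as shares, 0 to 1, of the picture: columns of its width, rows of its height, round what is visible of it).
- finder.trace(label, camera): "mask" (384x512 bool, what is visible of it) and "box" ([left, top, width, height] as shares, 0 to 1, of the picture: columns of its width, rows of its height, round what is visible of it).
- finder.pinpoint(label, camera): "at" ([column, row] as shares, 0 to 1, of the picture: columns of its width, rows of its height: a listed point, or the origin of a listed thing).
The state is a dict: "time": time; "joint_pos": joint angles; "qd": joint speeds; "joint_efforts": joint torques, N m; "tool_pos": TCP position; "tcp_rot": TCP orientation; "ft_force": force on the tool from outside, world axes, zero at the start; "wrist_torque": the same for the moment, N m; "finger_gap": finger opening in mm; "grip_force": force on a finger pad.
Only numpy, scipy, OpenCV 4.12 (cv2) and the standard library are available. Lean on these libraries where they do the work, as an engineer would, in place of code of your own. Each camera call takes 0.05 s, during which the arm holds its last target. There are 200 camera calls.

## Working session

There is one attempt and no reset: what is moved stays moved. The work goes in short steps, Python scripts to look and compute and a tool call to move; the robot and the scene stay as the last step left them, time stands still between calls to the robot, and variables do not carry over. Pictures are saved under pics/ and viewed, at most 10 in all, crops included, and the job is handed in when it is done.

Besides the shell and the picture viewer there is one more tool, called after ">>>" by a JSON object that holds its "name" and its "arguments". send_rows: Moves the arm, as the interface text tells. Its arguments: {"type":"object","properties":{"steps":{"type":"array"},"fingers":{"type":"number"},"squeeze":{"type":"number"}},"required":["steps"]}

```bash
mkdir -p pics
cat > h.py <<'E'
import numpy as np, cv2
from bench import sense, snapshot, order, finder
def ray(s,u,v):
    K=np.array(s["K"]);P=np.array(s["pose"]);d=np.linalg.inv(K)@[u,v,1];d=P[:3,:3]@[d[0],-d[1],-d[2]];return P[:3,3],d
def at(s,u,v,z):
    o,d=ray(s,u,v);return o+d*(z-o[2])/d[2]
def px(s,p):
    K=np.array(s["K"]);P=np.array(s["pose"]);c=P[:3,:3].T@(np.array(p)-P[:3,3]);q=K@[c[0],-c[1],-c[2]];return q[:2]/q[2]
E
python3 - <<'E'
from h import *
for n in("top","side"):
    s=snapshot(n);cv2.imwrite(f"pics/{n}0.png",s["img"][:,:,::-1])
    print(n,np.array(s["pose"]).round(2).tolist(),s["K"],[k for k in s])
    for l,z in(("clamp",10),("clamp_fork",22),("stop_plate",0),("spare_clamp",0)):
        for r in finder.pinpoint(l,n)[:2]:
            u,v=r["at"][0]*512,r["at"][1]*384
            print(l,round(r["confidence"],2),round(u),round(v),at(s,u,v,z).round(1))
print(sense())
E
```

```text
top [[0.01, 0.99, -0.17, 348.62], [-1.0, 0.01, 0.0, -120.09], [0.0, 0.17, 0.99, 1195.76], [0.0, 0.0, 0.0, 1.0]] [[458.16255642   0.         253.84945572]
 [  0.         458.16255642 197.82780873]
 [  0.           0.           1.        ]] ['img', 'K', 'pose']
clamp 0.68 178 201 [539.8  77.6  10. ]
clamp_fork 0.79 195 202 [535.3  32.1  22. ]
stop_plate 0.6 175 216 [500.   86.7   0. ]
spare_clamp 0.84 346 203 [ 539.2 -362.7    0. ]
side [[-1.0, -0.02, 0.0, 540.44], [0.01, -0.5, 0.87, 621.9], [-0.01, 0.87, 0.5, 489.35], [0.0, 0.0, 0.0, 1.0]] [[374.16440605   0.         250.89573981]
 [  0.         374.16440605 192.91904483]
 [  0.           0.           1.        ]] ['img', 'K', 'pose']
clamp 0.67 253 264 [538.2  65.   10. ]
clamp_fork 0.6 249 249 [545.1  31.7  22. ]
stop_plate 0.59 275 279 [496.4  96.    0. ]
spare_clamp 0.88 249 169 [ 542.5 -372.7    0. ]
spare_clamp 0.22 254 266 [536.6  59.9   0. ]
{'time': 0.5, 'joint_pos': array([-7.37626869e+01,  7.47098426e+00,  8.52718172e+01, -2.60245663e-04,
        8.72604501e+01, -4.89099544e+00]), 'qd': array([ 0.00767418,  0.00216806, -0.04568879,  0.04461668,  0.08568323,
       -0.01827164]), 'joint_efforts': array([-7.59077320e-04, -5.68714786e+01, -5.00364804e+01, -2.36309425e-04,
        2.94274279e-03,  3.24560278e-05]), 'tool_pos': array([ 216.30789586, -559.62884561,  231.25557079]), 'tcp_rot': array([-1.79996738e+02, -1.82244794e-05,  2.11283210e+01]), 'ft_force': array([ 0.40066767, -0.83152756,  0.41136923]), 'wrist_torque': array([ 0.01127344, -0.02243345,  0.02414122]), 'grip_force': 0.0, 'finger_gap': 85.23425592604528}
```

View pics/top0.png

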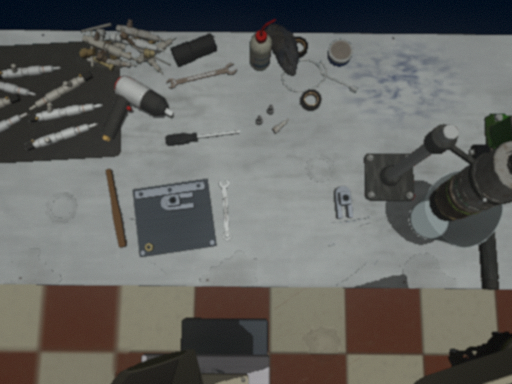

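View pics/side0.png

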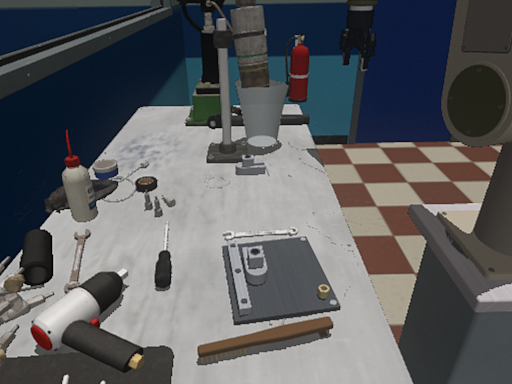

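Top view: plate around (175,217) with its bar on the far edge (row ~187). The clamp is at (178,201) with its fork to the right (world −y), and the spare is at (344,203). Next I'll get plate yaw and boss position.

```bash
cat > m.py <<'E'
from h import *
def go(tag):
  for n in("top","side"):
    s=snapshot(n)
    for l,z in(("stop_plate",10),("clamp",34)):
        r=finder.trace(l,n)
        if not r: print(n,l,"none");continue
        m=r[0]["mask"].astype(np.uint8);c=max(cv2.findContours(m,0,2)[0],key=cv2.contourArea)[:,0]
        w=np.array([at(s,u,v,z)[:2] for u,v in c],np.float32)
        print(n,l,round(r[0]["confidence"],2),cv2.minAreaRect(w), cv2.boundingRect(c))
    for l,z in(("clamp",10),("clamp_fork",22)):
        for r in finder.pinpoint(l,n)[:1]: print(l,at(s,r["at"][0]*512,r["at"][1]*384,z).round(1))
    b=(125,170,100,95) if n=="top" else (215,225,130,100)
    x,y,w,h=b;cr=cv2.resize(s["img"][y:y+h,x:x+w,::-1],None,fx=5,fy=5,interpolation=2)
    cv2.imwrite(f"pics/{n}{tag}.png",cr)
E
python3 -c "import m;m.go('1')"
```

```text
top stop_plate 0.87 ((498.5835266113281, 89.93450927734375), (183.80184936523438, 204.64981079101562), 9.79006576538086) (132, 178, 84, 80)
top clamp 0.95 ((534.7509155273438, 79.10494995117188), (42.16232681274414, 84.20362091064453), 6.105594635009766) (160, 192, 34, 18)
clamp [535.2  82.7  10. ]
clamp_fork [541.   37.6  22. ]
side stop_plate 0.71 ((497.9521484375, 87.76554870605469), (182.50303649902344, 220.40745544433594), 9.001970291137695) (222, 236, 118, 89)
side clamp 0.93 ((536.7601318359375, 88.42462158203125), (43.561527252197266, 108.41725158691406), 5.842682361602783) (241, 244, 26, 40)
clamp [538.1  75.4  10. ]
clamp_fork [540.2  44.9  22. ]
```

View pics/top1.png

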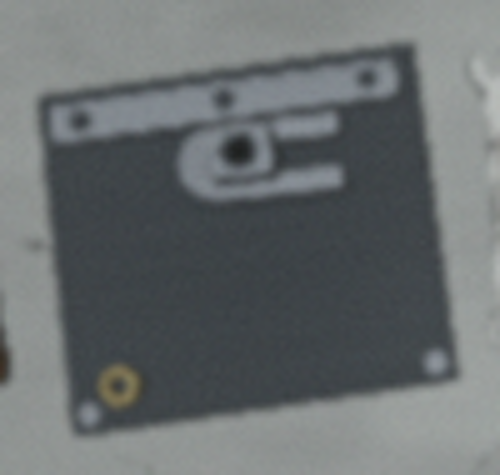

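View pics/side1.png

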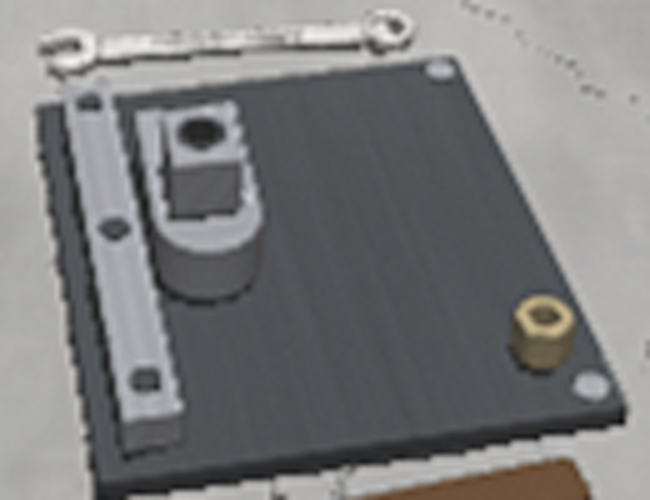

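Top crop: plate corners are (40,97), (413,45), (458,377) and (75,433), the boss hole is at (237,150), and the fork tips are near (337,122) and (343,177). Side crop: the boss hole is at (200,132).

Run:
```python
from h import *
t=snapshot("top");s=snapshot("side")
c=np.array([at(t,125+u/5,170+v/5,10)[:2] for u,v in((40,97),(413,45),(458,377),(75,433))])
print(c.round(1),c.mean(0).round(1))
for i,j in((3,0),(2,1)): d=c[j]-c[i];print("xaxis yaw",np.degrees(np.arctan2(d[1],d[0])),np.linalg.norm(d))
for i,j in((1,0),(2,3)): d=c[j]-c[i];print("yaxis yaw",np.degrees(np.arctan2(-d[0],d[1])),np.linalg.norm(d))
cs=np.array([at(s,215+u/5,225+v/5,10)[:2] for u,v in((35,103),(97,490),(628,408),(450,58))]);print(cs.round(1),cs.mean(0))
print("hole top",at(t,125+237/5,170+150/5,58),"side",at(s,215+40,225+132/5,58))
f=[at(t,125+u/5,170+v/5,34)[:2].round(1) for u,v in((337,112),(343,188),(180,165))];print(f)
bf=[at(t,125+u/5,170+v/5,26)[:2].round(1) for u,v in((58,144),(396,94))];print("bar edge",bf)
```

```text
[[569.  198.2]
 [598.9   2.6]
 [424.2 -25.2]
 [393.7 170.8]] [496.4  86.6]
xaxis yaw 8.87438908888914 177.44827862086476
xaxis yaw 9.051293336403063 176.8589030556039
yaxis yaw 8.689169760732787 197.84128629467958
yaxis yaw 8.86013944951227 198.38632057049537
[[600.9   5.1]
 [569.7 205.8]
 [392.8 175.6]
 [425.7 -20.7]] [497.27115302  91.4591851 ]
hole top [533.91008212  84.75578363  58.        ] side [533.82279715  85.60607631  58.        ]
[array([558.2,  38.3]), array([518.6,  34. ]), array([529.7, 118. ])]
bar edge [array([541.4, 183.2]), array([569.4,   9.1])]
```

>>> {"name": "send_rows", "arguments": {"steps": [[[1, 2, 0], [0, 0, 0.13]], [[2, 4, 0], [0, 0, 0.26]], [[3, 6, 0], [0, 0, 0.39]], [[4, 8, 0], [0, 0, 0.52]], [[5, 10, 0], [0, 0, 0.65]], [[6, 12, 0], [0, 0, 0.78]], [[7, 14, 0], [0, 0, 0.91]], [[8, 16, 0], [0, 0, 1.04]], [[9, 18, 0], [0, 0, 1.17]], [[10, 20, 0], [0, 0, 1.309]]], "fingers": 0, "squeeze": 60}}

```text
time: 2.35
tool_pos: [496.6, 1.4, 231.7]
tcp_rot: [179.9, 0.0, 96.4]
ft_force: [0.6, -1.3, 0.6]
finger_gap: 85.3
grip_force: 0.0
```

>>> {"name": "send_rows", "arguments": {"steps": [[[0.4, 1, -0.8], [0, 0, 0]], [[0.59, 1.49, -2], [0, 0, 0]], [[0.59, 1.49, -3.5], [0, 0, 0]], [[0.59, 1.49, -4.4], [0, 0, 0]], [[0.59, 1.49, -4.4], [0, 0, 0]], [[0.59, 1.49, -4.4], [0, 0, 0]]]}}

```text
time: 3.1
tool_pos: [514.4, 44.0, 100.8]
tcp_rot: [179.9, 0.0, 96.1]
ft_force: [0.1, -0.4, 1.1]
finger_gap: 85.3
grip_force: 0.0
```

Run:
```python
from h import *
s=snapshot("side");x,y,w,h=190,140,150,140
cv2.imwrite("pics/side2.png",cv2.resize(s["img"][y:y+h,x:x+w,::-1],None,fx=4,fy=4,interpolation=2))
t=sense();print(t["tool_pos"],t["tcp_rot"],t["ft_force"])
```

```text
[514.87950656  43.9618328  101.28451242] [1.79832744e+02 2.00795065e-02 9.61200418e+01] [ 0.22497093 -0.73471013  0.0263815 ]
```

View pics/side2.png

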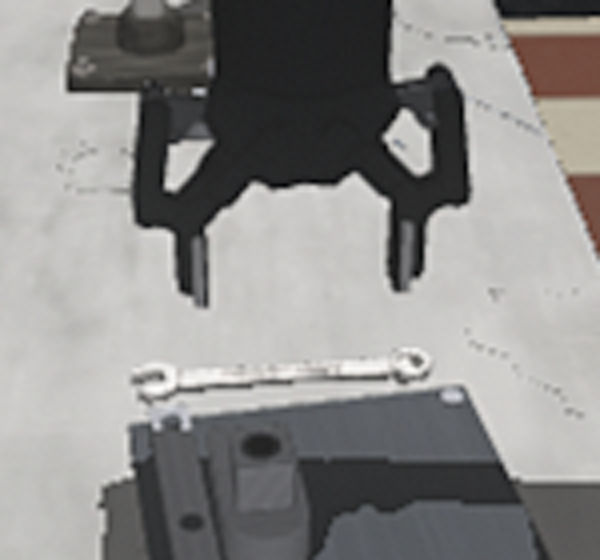

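The gripper is open and upright at (515,44,101), about 45 mm short of the boss. I'll correct from the measured pose.

>>> {"name": "send_rows", "arguments": {"steps": [[[0.4, 0.8, 0], [0, 0, 0]], [[0.64, 1.37, 0], [0, 0, 0]], [[0.64, 1.37, 0], [0, 0, 0]], [[0.64, 1.37, -0.6], [0, 0, 0]], [[0.64, 1.37, -1.2], [0, 0, 0]], [[0.64, 1.37, -1.7], [0, 0, 0]], [[0.64, 1.37, -2.08], [0, 0, 0]], [[0.64, 1.37, -2.08], [0, 0, 0]]]}}

```text
time: 4.15
tool_pos: [531.6, 84.9, 35.4]
tcp_rot: [-179.8, -0.0, 96.1]
ft_force: [-0.7, 0.2, 0.1]
finger_gap: 85.4
grip_force: 0.0
```

>>> {"name": "send_rows", "arguments": {"steps": [[[0.07, 0, 0.08], [0, 0, 0]], [[0.07, 0, 0.08], [0, 0, 0]], [[0.07, 0, 0.08], [0, 0, 0]], [[0.07, 0, 0.08], [0, 0, 0]], [[0.07, 0, 0.08], [0, 0, 0]], [[0.07, 0, 0.08], [0, 0, 0]], [[0.07, 0, 0.08], [0, 0, 0]], [[0.07, 0, 0.08], [0, 0, 0]]], "fingers": 1, "squeeze": 70}}

```text
time: 5.15
tool_pos: [535.1, 85.2, 40.0]
tcp_rot: [180.0, 0.0, 96.1]
ft_force: [-2.7, 0.0, 4.9]
finger_gap: 24.7
grip_force: 69.2
```

>>> {"name": "send_rows", "arguments": {"steps": [[[0, 0, 0.3], [0, 0, 0]], [[-0.2, 0, 0.7], [0, 0, 0]], [[-0.5, -0.1, 0.9], [0, 0, 0.1]], [[-0.9, -0.13, 0.9], [0, 0, 0.25]], [[-0.9, -0.13, 0.9], [0, 0, 0.4]], [[-0.9, -0.13, 0.9], [0, 0, 0.56]], [[-0.9, -0.13, 0.9], [0, 0, 0.72]], [[-0.9, -0.13, 0.9], [0, 0, 0.88]], [[-0.9, -0.13, 0.9], [0, 0, 1.04]], [[-0.9, -0.13, 0.9], [0, 0, 1.2]]]}}

```text
time: 6.4
tool_pos: [507.3, 81.3, 66.7]
tcp_rot: [-180.0, -0.0, 165.2]
ft_force: [0.4, 0.7, -5.6]
finger_gap: 24.3
grip_force: 69.6
```

>>> {"name": "send_rows", "arguments": {"steps": [[[0, 0, 0], [0, 0, 0.15]], [[0, 0, 0], [0, 0, 0.3]], [[0, 0, 0], [0, 0, 0.417]], [[0, 0, 0], [0, 0, 0.417]], [[0, 0, 0], [0, 0, 0.417]]]}}

```text
time: 7.02
tool_pos: [507.6, 81.3, 66.5]
tcp_rot: [-180.0, 0.0, -171.4]
ft_force: [0.2, 0.9, -5.3]
finger_gap: 24.7
grip_force: 69.6
```

Run:
```python
from h import *
s=snapshot("side");x,y,w,h=210,190,140,140
cv2.imwrite("pics/side3.png",cv2.resize(s["img"][y:y+h,x:x+w,::-1],None,fx=4,fy=4,interpolation=2))
t=sense();print(t["tool_pos"],t["tcp_rot"],t["ft_force"])
```

```text
[507.70528213  81.27933431  66.46044153] [ 1.79999686e+02  3.91084084e-03 -1.71345115e+02] [ 0.41445183 -0.07461997 -4.63066716]
```

View pics/side3.png

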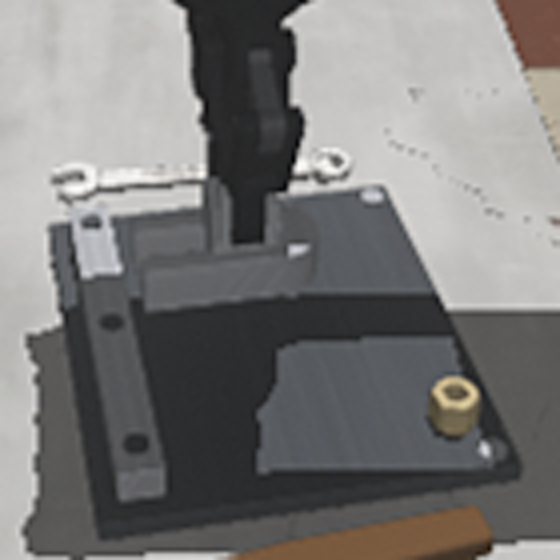

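The clamp is held level with its fork towards the bar; the near tip corner is at about (148,300) in the crop. I'll back off a little, lower it, and then advance to the bar.

>>> {"name": "send_rows", "arguments": {"steps": [[[-0.26, -0.04, 0], [0, 0, 0]], [[-0.26, -0.04, -0.3], [0, 0, 0]], [[-0.26, -0.04, -0.6], [0, 0, 0]], [[-0.26, -0.04, -0.75], [0, 0, 0]], [[-0.26, -0.04, -0.82], [0, 0, 0]], [[-0.26, -0.04, -0.86], [0, 0, 0]], [[-0.26, -0.04, -0.86], [0, 0, 0]]]}}

```text
time: 7.95
tool_pos: [500.2, 80.1, 40.6]
tcp_rot: [-180.0, 0.0, -171.2]
ft_force: [-0.6, -0.3, -5.0]
finger_gap: 24.6
grip_force: 69.7
```

Run:
```python
from h import *
s=snapshot("side");x,y,w,h=210,220,120,100
cv2.imwrite("pics/side4.png",cv2.resize(s["img"][y:y+h,x:x+w,::-1],None,fx=6,fy=6,interpolation=2))
t=sense();print(t["tool_pos"],t["tcp_rot"],t["ft_force"])
```

```text
[500.25298445  80.06249605  40.7058144 ] [-1.79997055e+02  2.28797498e-02 -1.71222854e+02] [-0.58989589  0.69616559 -5.38911133]
```

View pics/side4.png

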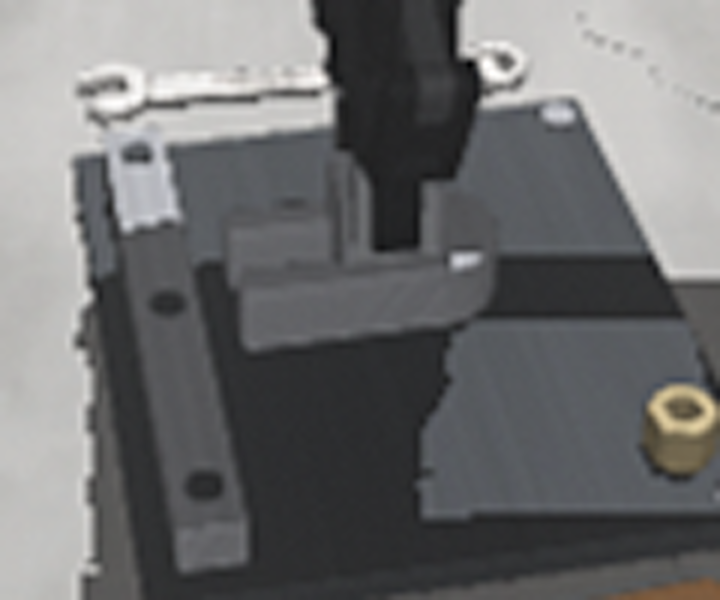

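Level and just above the plate, about 10 mm short of the bar face (fork at x≈240 in the crop, bar edge at about 205). Advancing.

>>> {"name": "send_rows", "arguments": {"steps": [[[0.1, 0.015, 0], [0, 0, 0]], [[0.18, 0.03, -0.02], [0, 0, 0]], [[0.26, 0.04, -0.03], [0, 0, 0]], [[0.26, 0.04, -0.03], [0, 0, 0]], [[0.26, 0.04, -0.03], [0, 0, 0]]]}}

```text
time: 8.62
tool_pos: [508.1, 81.2, 40.1]
tcp_rot: [-180.0, 0.0, -171.2]
ft_force: [-4.7, -0.9, 4.0]
finger_gap: 24.5
grip_force: 70.8
```

>>> {"name": "send_rows", "arguments": {"steps": [[[0.03, 0.005, 0], [0, 0, 0]], [[0.06, 0.01, 0], [0, 0, 0]], [[0.06, 0.01, 0], [0, 0, 0]]]}}

```text
time: 9.0
tool_pos: [509.3, 81.4, 40.0]
tcp_rot: [-180.0, -0.1, -171.2]
ft_force: [-6.3, -1.3, 6.2]
finger_gap: 24.3
grip_force: 71.2
```

>>> {"name": "send_rows", "arguments": {"steps": [[[0.03, 0.005, 0], [0, 0, 0]], [[0.06, 0.01, 0], [0, 0, 0]], [[0.06, 0.01, 0], [0, 0, 0]]]}}

```text
time: 9.38
tool_pos: [511.1, 81.7, 40.0]
tcp_rot: [-180.0, -0.1, -171.2]
ft_force: [-7.5, -1.9, 7.1]
finger_gap: 24.5
grip_force: 71.1
```

>>> {"name": "send_rows", "arguments": {"steps": [[[0.03, 0.005, 0], [0, 0, 0]], [[0.06, 0.01, 0], [0, 0, 0]], [[0.06, 0.01, 0], [0, 0, 0]]]}}

```text
time: 9.75
tool_pos: [511.7, 81.8, 40.1]
tcp_rot: [-180.0, -0.2, -171.2]
ft_force: [-14.9, -2.8, 13.9]
finger_gap: 24.0
grip_force: 72.3
```

Run:
```python
from h import *
s=snapshot("side");x,y,w,h=210,220,120,100
cv2.imwrite("pics/side5.png",cv2.resize(s["img"][y:y+h,x:x+w,::-1],None,fx=6,fy=6,interpolation=2))
t=sense();print(t["tool_pos"],t["tcp_rot"],t["ft_force"])
```

```text
[511.63220365  81.79670134  40.02319071] [-179.98699223   -0.21621423 -171.21080765] [-16.02830375  -4.0179214   15.08376167]
```

View pics/side5.png

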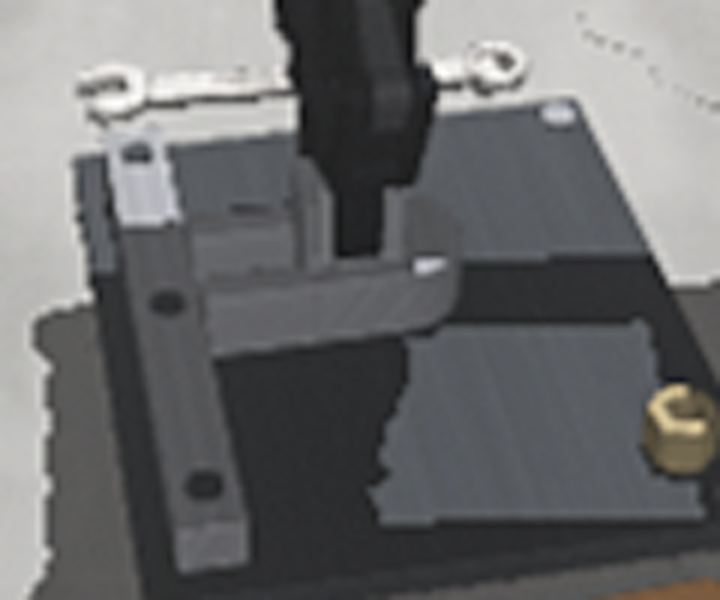

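The fork is in contact with the bar (tip edge at about (207,310), on the bar edge), square and flat. Easing off the push, then releasing and rising.

>>> {"name": "send_rows", "arguments": {"steps": [[[-0.03, -0.005, 0], [0, 0, 0]], [[-0.03, -0.005, 0], [0, 0, 0]], [[-0.03, -0.005, 0], [0, 0, 0]]]}}

```text
time: 10.18
tool_pos: [511.6, 81.8, 40.0]
tcp_rot: [-180.0, -0.1, -171.2]
ft_force: [-9.4, -2.5, 9.0]
finger_gap: 24.4
grip_force: 71.5
```

>>> {"name": "send_rows", "arguments": {"steps": [[[0, 0, 0], [0, 0, 0]], [[0, 0, 0], [0, 0, 0]], [[0, 0, 0], [0, 0, 0]], [[0, 0, 0], [0, 0, 0]], [[0, 0, 0.1], [0, 0, 0]], [[0, 0, 0.5], [0, 0, 0]], [[0, 0, 1.5], [0, 0, 0]], [[0, 0, 3], [0, 0, 0]], [[-1, 0, 5], [0, 0, 0]], [[-2, -1.5, 6], [0, 0, 0]]], "fingers": 0}}

```text
time: 11.42
tool_pos: [454.2, 39.8, 222.7]
tcp_rot: [-180.0, 0.3, -171.0]
ft_force: [1.4, -1.2, 0.2]
finger_gap: 85.5
grip_force: 0.0
```

>>> {"name": "send_rows", "arguments": {"steps": [[[-0.5, -1.5, 0.5], [0, 0, 0]], [[-0.5, -3, 0.5], [0, 0, 0]], [[-0.5, -4.5, 0.5], [0, 0, 0]], [[-0.5, -5, 0.5], [0, 0, 0]], [[-0.5, -5, 0.5], [0, 0, 0]]]}}

```text
time: 12.05
tool_pos: [438.5, -111.7, 233.8]
tcp_rot: [180.0, 0.0, -171.3]
ft_force: [0.9, -0.6, -0.6]
finger_gap: 85.3
grip_force: 0.0
```

```bash
python3 -c "import m;m.go('6')"
```

```text
top stop_plate 0.62 ((496.1180114746094, 101.03534698486328), (180.31976318359375, 176.78680419921875), 9.123135566711426) (132, 179, 67, 78)
top clamp 0.94 ((516.860107421875, 79.48389434814453), (88.31744384765625, 46.79984664916992), 6.324904918670654) (166, 191, 20, 35)
clamp [513.1  88.6  10. ]
clamp_fork [552.7  87.6  22. ]
side stop_plate 0.79 ((498.2707824707031, 87.83718872070312), (181.51109313964844, 220.48731994628906), 9.017468452453613) (222, 236, 118, 89)
side clamp 0.97 ((518.8427124023438, 80.99862670898438), (84.64034271240234, 85.99732971191406), 9.387883186340332) (241, 245, 46, 34)
clamp [521.2  65.   10. ]
clamp_fork [555.   89.4  22. ]
```

View pics/side6.png

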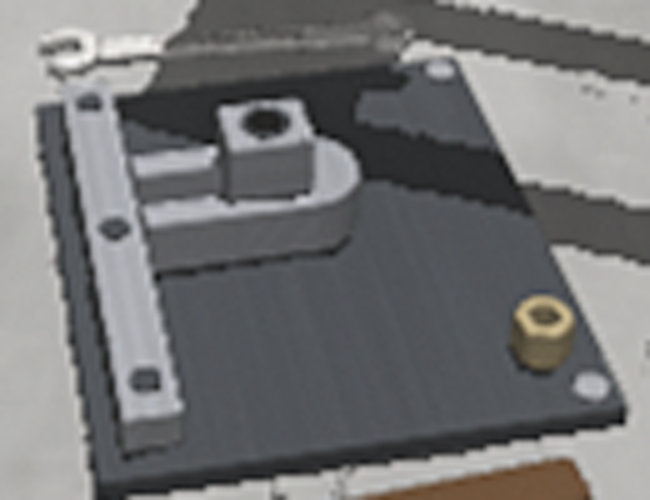

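The clamp lies flat with both tips on the bar (near (135,165) and (150,240) in the crop), square to it. The gripper is clear.

```bash
python3 -c "
from bench import order
print(order.hand_in())"
```

```text
the job is handed in; nothing more can be done
None
```

I turned the clamp a quarter; it now lies flat on the plate with both fork tips squarely against the stop bar, released, and the spare clamp was left alone; the job is handed in, but no verdict came back.

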